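Open the push-to-open label cupboard on the packing bench

TASK

Open the purple cupboard to get at the label rolls: press its shut door in at the white disc and let go, so that the catch releases and the door springs ajar by itself. Then put the fingers behind the ajar door, push it wide open, to about a right angle, and leave it there. Use only the outside of the fingers, never pinch the door, and leave the green cupboard shut and the loose things on the bench and on the cupboards where they are.

Things in the scene. Friction and masses are not known exactly. Their poses are not given: they have to be found in the camera images.
- purple_top (a point): purple bench cupboard, fixed (the one to open): 160 mm deep (its x), 180 mm wide (its y), top 220 mm above the bench. This point is the centre of its top; x axis points to its back, z up. The front, towards the robot (-x), is covered by one flush door without a handle, painted like the cupboard, 12 mm thick, 170 mm wide and 210 mm high
- purple_hinge (a point): point on the upright hinge axis of the purple door, level with the door's top edge (222 mm above the bench), in the plane of the closed door's back; axes as the cupboard's, it does not move with the door. It lies 78 mm in front of and 85 mm to the left (+y) of the cupboard's centre; the shut door reaches 170 mm from it to the right (-y)
- purple_press (a point): centre of the white 26 mm disc on the front of the purple door, the place to press: 130 mm from the hinge axis, 40 mm from the free edge, 40 mm below the top edge (a black tab on the white top edge, seen from above, stands over it). Moves with the door; its x axis points into the door from the front, z up
- purple_door (a joint): angle of the purple door, rad: 0 shut, negative when pressed in, positive as its free edge swings out to the robot and then left (stops -0.06, 1.9). Pressed to about -0.035 (5 mm at the disc, 4 to 7 N) the catch lets go; once released, a spring plunger, 115 mm below the door's top, drives it to about 0.39 and stays out; beyond, the door turns easily and stays where left. _c0: its front half, _c1: back
- green_top (a point): green bench cupboard, fixed (looks the same apart from its colour; to be left shut): 160 mm deep (its x), 180 mm wide (its y), top 220 mm above the bench. This point is the centre of its top; x axis points to its back, z up. The front, towards the robot (-x), is covered by one flush door without a handle, painted like the cupboard, 12 mm thick, 170 mm wide and 210 mm high
- green_hinge (a point): point on the upright hinge axis of the green door, level with the door's top edge (222 mm above the bench), in the plane of the closed door's back; axes as the cupboard's, it does not move with the door. It lies 78 mm in front of and 85 mm to the left (+y) of the cupboard's centre; the shut door reaches 170 mm from it to the right (-y)
- green_press (a point): centre of the white 26 mm disc on the front of the green door, the place to press: 130 mm from the hinge axis, 40 mm from the free edge, 40 mm below the top edge (a black tab on the white top edge, seen from above, stands over it). Moves with the door; its x axis points into the door from the front, z up
- green_door (a joint): angle of the green door, rad: 0 shut, negative when pressed in, positive as its free edge swings out to the robot and then left (stops -0.06, 1.9). Pressed to about -0.035 (5 mm at the disc, 4 to 7 N) the catch lets go; once released, a spring plunger, 115 mm below the door's top, drives it to about 0.39 and stays out; beyond, the door turns easily and stays where left. _c0: its front half, _c1: back
- tape_roll: roll of brown packing tape lying flat near the back of the purple cupboard's top, 72 mm across, 24 mm high; loose, origin at the centre of its underside; leave it alone
- stamp: wooden hand stamp standing near the back of the green cupboard's top, 36 mm across, 60 mm high; loose, origin at the centre of its underside; leave it alone
- aubergine_a: dark aubergine lying on the bench, about 130 mm long, 48 mm thick, length along its x axis; loose, origin at the centre of its underside; leave it alone
- aubergine_b: a second such aubergine; loose, origin at the centre of its underside; leave it alone
- marker: white marker pen with black cap lying on the bench, 125 mm long, 17 mm thick; loose, origin at the centre of its underside; leave it alone
- glue_jar: jar with orange cap standing on the bench, 60 mm across, 85 mm high; loose, origin at the centre of its underside; leave it alone
- size_ring: aluminium sizing ring lying flat on the bench, 72 mm across, 10 mm high; loose, origin at the centre of its underside; leave it alone

How it is judged:
By the outcome, as a careful person would: the job done as asked, in the order asked, and still so for the second after the job is handed in, with the robot touching nothing.
It also fails if it takes over 58 s, if anything falls off the work surface, if the arm or the gripper's body presses on something with over 40 N, if the wrist force passes 120 N, or if a joint passes its speed limit or range.

ROBOT

A 6-joint arm with a two-finger parallel gripper is mounted at the origin on the work surface. World frame = base frame: x ahead of the robot, y to its left, z up, the work surface at z = 0. Lengths are in m, angles in rad, forces in N, time in s.
With the tool pointing down it reaches from about 0.35 to 0.975 m from the base axis. Payload 4.9 kg.
Tool frame: the origin (TCP) lies between the finger pads; the fingertips stand 14 mm ahead of it and the grasp point (between the pads) lies 5 mm behind it (manip.tcp_to_tips is the distance from the TCP to the fingertips, in m); z points along the fingers, y is the line along which they close (so a half turn about z gives the same grasp; the last joint's range is limited). The gripper opens to 85 mm and grips with 20 to 120 N. Pads are 22 mm wide; open, the fingers measure 114 mm over their backs; the gripper's body (76 mm by 85 mm) begins 54 mm behind the grasp point. The pads swing forward as they close: fully open they stand 13 mm farther back than shut.
Start: joints at [1.173, 0.053, 1.613, -0, 1.476, -0.119], TCP at [0.172, 0.601, 0.245] pointing down, gripper open.
Joint ranges: [-3.01, 3.01], [-1.01, 2.22], [0.06, 2.58], [-1.02, 4.17], [0.09, 2.62], [-3.14, 3.14]. Speed limits (rad/s): [2.57, 2.57, 3.14, 3.14, 3.14, 3.14].

INTERFACE

Orientations are given as a unit quaternion [w, x, y, z].
In Python, from plant import manip gives the robot as it stands.
- The arm moves only by the tool servo_tool, never from a script. Its argument "moves" is a list that holds one entry, the list of rows, each a list of 7 numbers: the shift along the tool's x, y, z in mm, then the turn, a rotation vector about the tool's x, y, z in degrees, then the finger opening in mm, from 0 to 85.4. In form: [[[x, y, z, ax, ay, az, fingers], ...]]. A call has 1 to 12 rows; each row shifts and turns the commanded pose from where the row before left it, along the tool's axes as they then stand; what a row does not reach is not made up. A row lasts 1/8 s, in which the tool goes at most 62.5 mm and 10.7 degrees, less where a joint would pass 70% of its speed; a pose out of reach is approached as far as the arm can. A call with a gripper value outside its range is refused whole. The fingers move at their own pace and stop on an object; the grip force is fixed at half the most. Time passes only in rows, so rows that do not move let the fingers close. It gives the time, the measured TCP pose, the force, the opening and the grip force at its end, in the units of the state.
- manip.state(): the state, without advancing time (a new reading comes with each control period).
- manip.grab_frame(name): name is "scene" or "top" or "wrist"; returns a dict with "image" (420x560x3 uint8, blue, green, red), "mtx" (3x3 intrinsics, pixels), "eye" and "rotation" of the camera in the world. Camera axes: x right, y down, z forward; pixel columns grow to the right and rows downward; lengths in m; the calibration is good to about 2 mm. A picture is of the moment at which its call begins. There is no depth.
- manip.job_done(): hands the job in; it is judged then, once.
The state is a dict: "time": time; "joint_pos": joint angles; "joint_vel": joint speeds; "joint_efforts": joint torques, N m; "tool_pos": TCP position; "tool_rot": TCP orientation; "contact_force": force on the tool from outside, world axes, zero at the start; "ft_torque": the same for the moment, N m; "gripper_width": opening from 0.0 (shut) to 1.0 (fully open); "grasp_force": force on a finger pad.
Only numpy, scipy, OpenCV 4.12 (cv2) and the standard library are available. Lean on these libraries where they do the work, as an engineer would, in place of code of your own. Each camera call takes 0.05 s, during which the arm holds its last target. There are 200 camera calls.

## Working session

There is one attempt and no reset: what is moved stays moved. The work goes in short steps, Python scripts to look and compute and a tool call to move; the robot and the scene stay as the last step left them, time stands still between calls to the robot, and variables do not carry over. Pictures are saved under pics/ and viewed, at most 10 in all, crops included, and the job is handed in when it is done.

Besides the shell and the picture viewer there is one more tool, called in YAML: its name, and indented under it one key for each argument. servo_tool: Moves the arm, as the interface text tells. Its arguments: {"type":"object","properties":{"moves":{"type":"array"}},"required":["moves"]}

```bash
mkdir -p pics
python3 - <<'E'
from plant import manip
import cv2
for n in ("scene","top"):
    f=manip.grab_frame(n); cv2.imwrite(f"pics/{n}0.png",f["image"]); print(n,f["mtx"].tolist(),f["eye"],f["rotation"])
s=manip.state(); print(s)
E
```

```text
scene [[413.84419227474945, 0.0, 280.9328094767641], [0.0, 413.84419227474945, 206.7516611395007], [0.0, 0.0, 1.0]] [ 1.06134687 -0.47860213  0.99170866] [-0.3096746   0.86443705  0.37174435 -0.13658831]
top [[427.01673910440275, 0.0, 282.3849201896561], [0.0, 427.01673910440275, 210.21695352728244], [0.0, 0.0, 1.0]] [0.35972672 0.01807343 1.34777008] [-0.04576764  0.71275368 -0.69783197  0.05401903]
{'time': 0.1, 'joint_pos': array([ 1.17297637e+00,  5.33078380e-02,  1.61418025e+00, -3.73561998e-05,
        1.47597440e+00, -1.18968354e-01]), 'joint_vel': array([-0.00151383, -0.00234734, -0.00091309, -0.00077788,  0.00126537,
        0.00035166]), 'joint_efforts': array([-9.84335088e-05, -3.94903028e+01, -3.71363497e+01, -1.49230427e-04,
        3.85073581e-03,  1.21732231e-05]), 'tool_pos': array([0.17181114, 0.60035742, 0.24416131]), 'tool_rot': array([-2.20922348e-04,  1.38972684e-01,  9.90295773e-01, -9.08629522e-04]), 'contact_force': array([-0.20405866,  0.20093105, -0.36586604]), 'ft_torque': array([ 0.0019686 ,  0.00602329, -0.01883712]), 'grasp_force': 0.0, 'gripper_width': 1.0002354331096277}
```

View pics/scene0.png

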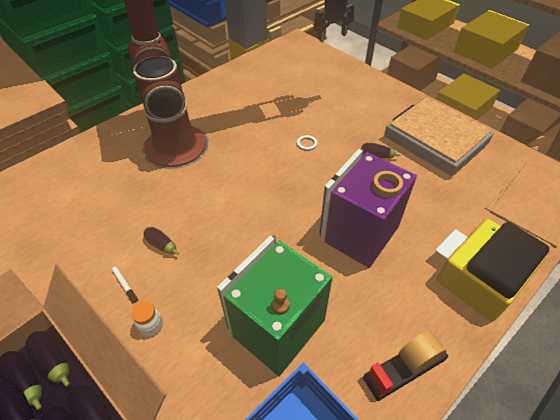

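View pics/top0.png

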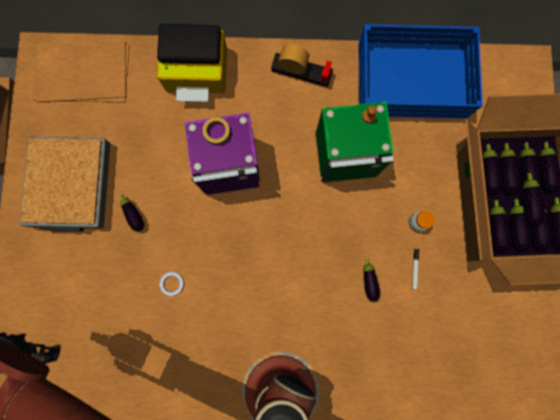

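Top view: purple cupboard at about (222,150), its white door edge from (193,178) to (257,172) with a tab at (242,174); green at (355,140). The aubergine at (132,213) is left of the purple hinge.

```bash
cat > h.py <<'E'
import numpy as np, cv2
from scipy.spatial.transform import Rotation as R
def rot(q): return R.from_quat(np.r_[q[1:],q[0]]).as_matrix()
def ray(f,uv,z):
    d=rot(f["rotation"])@np.linalg.inv(f["mtx"])@np.r_[uv,1]
    return f["eye"]+d*(z-f["eye"][2])/d[2]
def proj(f,p):
    c=f["mtx"]@(rot(f["rotation"]).T@(np.array(p)-f["eye"])); return c[:2]/c[2]
def white(im,x0,y0,x1,y1,amin=5):
    hsv=cv2.cvtColor(im,cv2.COLOR_BGR2HSV)
    m=((hsv[...,2]>140)&(hsv[...,1]<70)).astype(np.uint8)
    k=np.zeros_like(m);k[y0:y1,x0:x1]=m[y0:y1,x0:x1]
    n,_,st,c=cv2.connectedComponentsWithStats(k)
    return [(st[i],c[i]) for i in range(1,n) if st[i][4]>=amin],k
E
python3 - <<'E'
from plant import manip
from h import *
f=manip.grab_frame("top"); im=f["image"]
for b in ((180,108,265,200),(310,95,400,185)):
    cs,k=white(im,*b)
    for s,c in cs: print(s,c.round(1),ray(f,c,.221).round(4))
    n=cv2.findNonZero(k)
f2=manip.grab_frame("scene")
for s,c in white(f2["image"],315,140,420,225)[0]: print("sc",s,c.round(1),ray(f2,c,.221).round(4))
cv2.imwrite("pics/c.png",cv2.resize(im[100:260,100:280],None,fx=4,fy=4,interpolation=cv2.INTER_CUBIC)[:600])
for px in ((124,197),(142,228),(132,213)): print(ray(f,px,.024).round(3))
E
```

```text
[240 117   6   7  35] [242.4 119.8] [0.7683 0.1212 0.221 ]
[189 124   7   7  39] [191.9 127.1] [0.7439 0.2585 0.221 ]
[245 155   8   8  42] [248.5 158.4] [0.6599 0.1013 0.221 ]
[194 163   7   7  40] [197.  165.9] [0.6357 0.2392 0.221 ]
[245 168  11   6  50] [250.  170.2] [0.6271 0.0962 0.221 ]
[193 171  45  10 204] [215.3 175.5] [0.6105 0.1889 0.221 ]
[377 106   6   6  30] [379.6 108.4] [ 0.8107 -0.2568  0.221 ]
[327 111   6   6  30] [329.6 113.4] [ 0.7927 -0.1183  0.221 ]
[382 144   7   6  34] [385.3 146.5] [ 0.7021 -0.271   0.221 ]
[332 149   6   7  35] [334.6 151.8] [ 0.6839 -0.1323  0.221 ]
[382 156  11   6  46] [387.3 158.6] [ 0.6682 -0.2761  0.221 ]
[331 158  44   9 207] [352.6 161.9] [ 0.6567 -0.1814  0.221 ]
sc [315 140   2   7  13] [315.5 142.8] [0.4939 0.182  0.221 ]
sc [412 140   8   5  13] [415.8 141.7] [0.6827 0.3857 0.221 ]
sc [336 149  27  28 179] [348.9 162.2] [0.608  0.1904 0.221 ]
sc [365 156   8   5  31] [368.6 158.1] [0.6339 0.2404 0.221 ]
sc [403 174   8   5  34] [406.5 175.9] [0.7427 0.2591 0.221 ]
sc [325 179  10  10  51] [329.6 183.6] [0.6247 0.0964 0.221 ]
sc [338 187   8   6  38] [341.2 189.4] [0.6581 0.1026 0.221 ]
sc [377 207   8   7  44] [380.5 209.9] [0.7667 0.1212 0.221 ]
[0.579 0.501 0.024]
[0.483 0.438 0.024]
[0.529 0.473 0.024]
```

View pics/c.png

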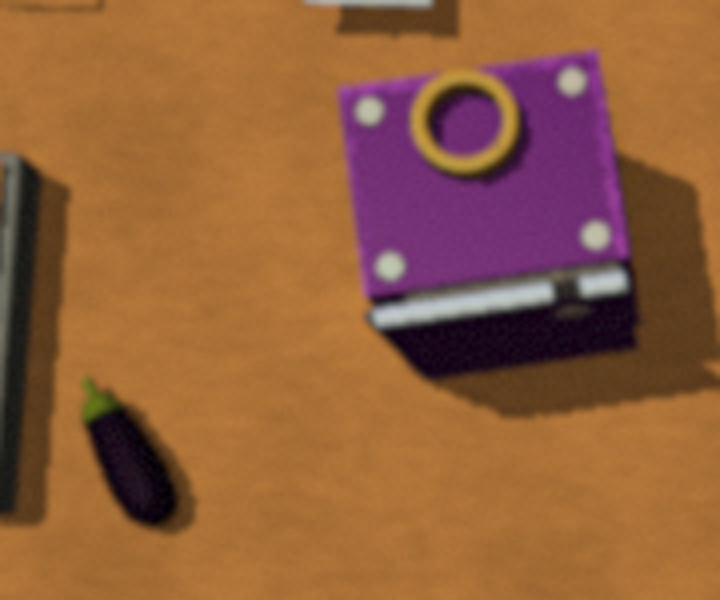

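Both views agree on the four screws: centre about (0.701, 0.180), yaw 10.1°. The disc is at about (0.619, 0.119, 0.182). I'll align the tool with the cupboard, close the fingers and move to a point in front of the disc.

servo_tool:
  moves:
    - [[0,0,-15,0,0,-8.7,0],[0,0,-15,0,0,-8.7,0],[0,0,-10,0,0,-8.7,0],[-20,-40,0,0,0,0,0],[-25,-50,0,0,0,0,0],[-25,-50,0,0,0,0,0],[-25,-50,0,0,0,0,0],[-25,-50,0,0,0,0,0],[-25,-50,0,0,0,0,0],[-25,-50,0,0,0,0,0],[-25,-50,0,0,0,0,0],[-25,-50,0,0,0,0,0]]

```text
time: 1.7
tool_pos: [0.4667, 0.2048, 0.2853]
tool_rot: [0.0, -0.088, 0.996, 0.0]
contact_force: [0.5, 1.3, -0.0]
gripper_width: 0.003
grasp_force: 0.0
```

servo_tool:
  moves:
    - [[-25,-50,0,0,0,0,0],[-25,-50,0,0,0,0,0],[-7,-12,0,0,0,0,0],[0,0,0,0,0,0,0],[0,0,0,0,0,0,0]]

```text
time: 2.33
tool_pos: [0.5411, 0.1073, 0.2853]
tool_rot: [-0.0, -0.089, 0.996, 0.0]
contact_force: [-0.5, -1.0, 0.7]
gripper_width: -0.004
grasp_force: 0.0
```

```bash
cat >> h.py <<'E'
C=np.array([.7013,.1797]);yaw=np.radians(10.1)
EX=np.array([np.cos(yaw),np.sin(yaw)]);EY=np.array([-EX[1],EX[0]])
def loc(p): d=np.array(p[:2])-C; return np.array([d@EX,d@EY])
E
python3 - <<'E'
from plant import manip
from h import *
s=manip.state();print(s["time"],s["tool_pos"],loc(s["tool_pos"]),rot(s["tool_rot"]).round(3),s["contact_force"],s["gripper_width"])
f=manip.grab_frame("wrist");cv2.imwrite("pics/w1.png",f["image"])
E
```

```text
2.325 [0.54106005 0.10731786 0.28525002] [-0.17045016 -0.04315969] [[-0.984 -0.177 -0.   ]
 [-0.177  0.984  0.   ]
 [ 0.     0.001 -1.   ]] [-0.46348284 -0.991654    0.65485659] -0.00408992015105867
```

View pics/w1.png

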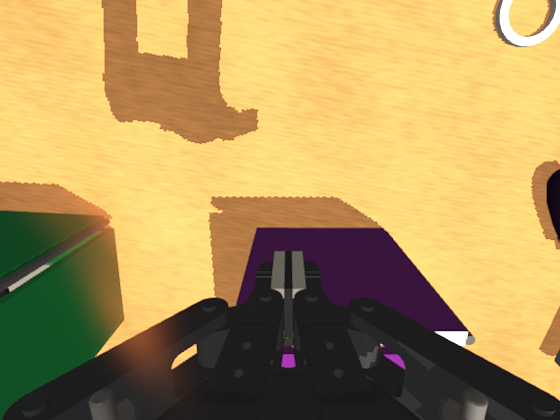

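The wrist view shows the purple door just ahead of the closed fingers at (290,270), with the linkage spreading to either side. I'll tilt the tips 20° forward so that only they press on the disc.

servo_tool:
  moves:
    - [[0,-2,0,0,-10,0,0],[0,0,0,0,-10,0,0],[8,0,22,0,0,0,0],[8,0,22,0,0,0,0],[8,0,22,0,0,0,0],[8,0,22,0,0,0,0],[-15,0,5.5,0,0,0,0],[-15,0,5.5,0,0,0,0],[-12,0,4.5,0,0,0,0],[0,0,0,0,0,0,0],[0,0,0,0,0,0,0]]

```text
time: 3.75
tool_pos: [0.5857, 0.1124, 0.1914]
tool_rot: [0.173, -0.087, 0.981, 0.015]
contact_force: [-1.2, -0.0, -0.1]
gripper_width: 0.002
grasp_force: 0.0
```

Run:
```python
from plant import manip
from h import *
s=manip.state();print(s["time"],s["tool_pos"],loc(s["tool_pos"]),rot(s["tool_rot"]).round(3),s["contact_force"])
f=manip.grab_frame("scene");im=f["image"][120:270,260:460];cv2.imwrite("pics/s1.png",cv2.resize(im,None,fx=4,fy=4,interpolation=cv2.INTER_CUBIC))
```

```text
3.75 [0.58572228 0.11240102 0.19137233] [-0.12558864 -0.04598757] [[-0.925 -0.176  0.336]
 [-0.166  0.984  0.06 ]
 [-0.342  0.    -0.94 ]] [-1.1740947  -0.0046329  -0.05500912]
```

View pics/s1.png

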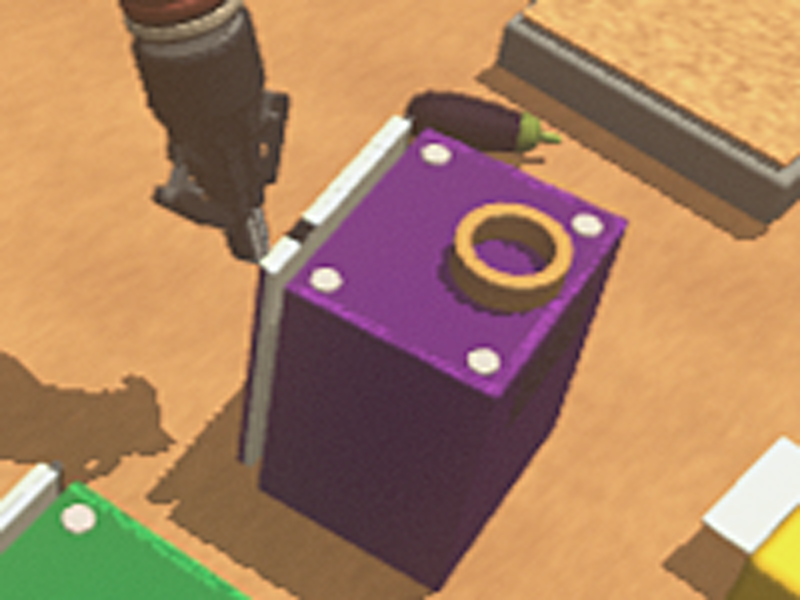

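The scene view shows the tips (260,245 in the crop) in front of the shut door, near the tab (300,230). I'll creep in.

servo_tool:
  moves:
    - [[-5,0,2,0,0,0,0],[-5,0,2,0,0,0,0],[-2,0,0.7,0,0,0,0],[-2,0,0.7,0,0,0,0],[0,0,0,0,0,0,0]]

```text
time: 4.42
tool_pos: [0.6011, 0.1147, 0.1911]
tool_rot: [0.173, -0.087, 0.981, 0.015]
contact_force: [0.3, -0.0, 1.1]
gripper_width: 0.003
grasp_force: 0.0
```

servo_tool:
  moves:
    - [[-2,0,0.7,0,0,0,0],[-2,0,0.7,0,0,0,0],[0,0,0,0,0,0,0]]

```text
time: 4.8
tool_pos: [0.6047, 0.1152, 0.191]
tool_rot: [0.172, -0.087, 0.981, 0.015]
contact_force: [-4.3, -1.7, 1.5]
gripper_width: 0.003
grasp_force: 2.5
```

servo_tool:
  moves:
    - [[-2,0,0.7,0,0,0,0],[0,0,0,0,0,0,0]]

```text
time: 5.05
tool_pos: [0.6068, 0.1155, 0.191]
tool_rot: [0.172, -0.087, 0.981, 0.015]
contact_force: [-6.4, -2.1, 1.9]
gripper_width: -0.001
grasp_force: 2.6
```

servo_tool:
  moves:
    - [[-2,0,0.7,0,0,0,0],[0,0,0,0,0,0,0]]

```text
time: 5.3
tool_pos: [0.6088, 0.1158, 0.191]
tool_rot: [0.172, -0.087, 0.981, 0.015]
contact_force: [-4.1, -3.2, 2.0]
gripper_width: -0.001
grasp_force: 2.7
```

Force peaked at about 6.5 N and then dropped, which suggests the catch released. One more millimetre, then back off.

servo_tool:
  moves:
    - [[-1,0,0.4,0,0,0,0],[0,0,0,0,0,0,0],[40,0,-14.5,0,0,0,0],[40,0,-14.5,0,0,0,0],[30,0,-11,0,0,0,0],[0,0,-30,0,0,0,0],[0,0,-30,0,0,0,0],[0,0,0,0,0,0,0]]

```text
time: 6.3
tool_pos: [0.4764, 0.0923, 0.2513]
tool_rot: [0.177, -0.087, 0.98, 0.015]
contact_force: [0.2, -0.5, -0.4]
gripper_width: -0.002
grasp_force: 0.0
```

Run:
```python
from plant import manip
from h import *
s=manip.state();print(s["time"],s["tool_pos"],loc(s["tool_pos"]),s["contact_force"])
f=manip.grab_frame("top")
for st,c in white(f["image"],180,108,275,215)[0]: print(st,c.round(1),ray(f,c,.222).round(4),loc(ray(f,c,.222)).round(4))
cv2.imwrite("pics/t2.png",cv2.resize(f["image"][100:250,150:350],None,fx=4,fy=4,interpolation=cv2.INTER_CUBIC))
```

```text
6.3 [0.47641884 0.09230457 0.25132626] [-0.23672247 -0.04660441] [ 0.2146801  -0.52642515 -0.35463241]
[239 117   8   7  40] [242.6 119.9] [0.7676 0.1208 0.222 ] [ 0.055  -0.0696]
[189 124   7   7  41] [191.9 127.1] [0.7436 0.2584 0.222 ] [0.0554 0.07  ]
[245 155   8   8  50] [248.5 158.4] [0.6597 0.1011 0.222 ] [-0.0548 -0.0701]
[194 163   7   7  45] [197. 166.] [0.6352 0.2391 0.222 ] [-0.0547  0.0701]
[192 178  45  13 214] [213.9 183.9] [0.5872 0.1916 0.222 ] [-0.1103  0.0317]
[240 182  15  14  78] [246.4 189.8] [0.5729 0.104  0.222 ] [-0.1397 -0.052 ]
```

View pics/t2.png

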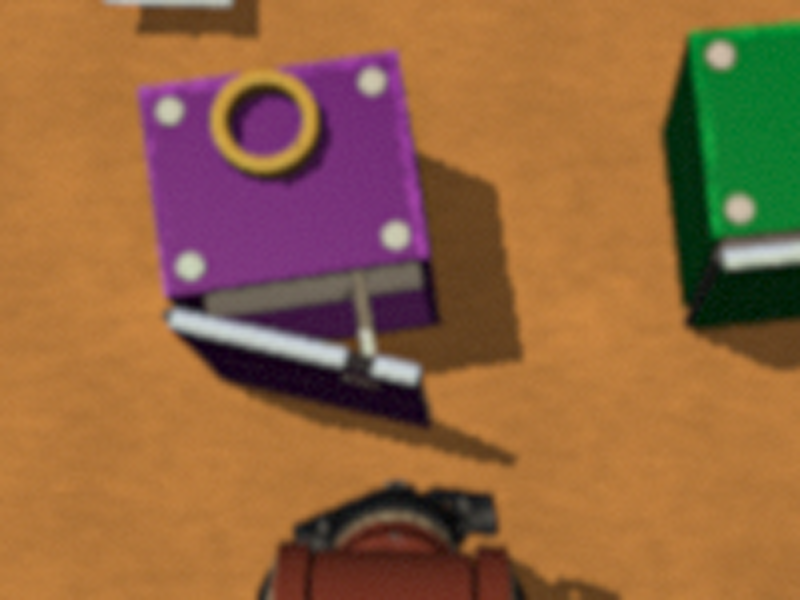

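The top view shows the purple door ajar (edge from (170,318) to (420,372) in the crop) with the plunger rod out at (362,310), and green still shut. Next: straighten the tool, raise it and go over the gap near the free edge.

servo_tool:
  moves:
    - [[0,0,-15,0,10,0,0],[0,0,-15,0,10,0,0],[0,-6,0,0,0,0,0],[-32,-5,0,0,0,0,0],[-35,-5,0,0,0,0,0],[-35,-5,0,0,0,0,0],[-34,0,0,0,0,0,0],[0,0,0,0,0,0,0],[0,0,0,0,0,0,0]]

```text
time: 7.48
tool_pos: [0.6037, 0.0938, 0.2751]
tool_rot: [-0.001, -0.088, 0.996, 0.0]
contact_force: [-0.2, 0.4, 0.2]
gripper_width: -0.001
grasp_force: 0.0
```

Run:
```python
from plant import manip
from h import *
s=manip.state();print(s["time"],s["tool_pos"],loc(s["tool_pos"]),rot(s["tool_rot"]).round(3))
f=manip.grab_frame("wrist");cv2.imwrite("pics/w2.png",f["image"])
```

```text
7.475 [0.60374876 0.0938051  0.2751289 ] [-0.11110262 -0.06745656] [[-0.984 -0.176 -0.001]
 [-0.176  0.984  0.   ]
 [ 0.001  0.    -1.   ]]
```

View pics/w2.png

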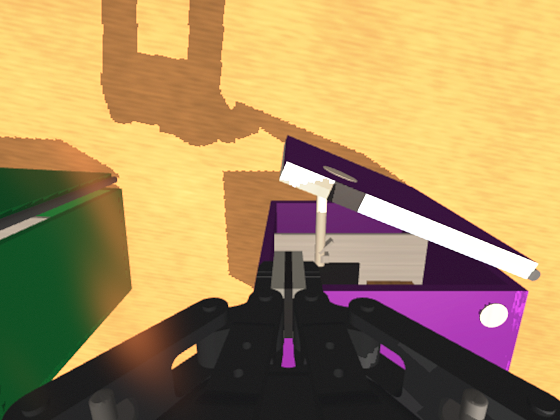

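The wrist view shows the tips (290,265) behind the door's free end (285,175), above the gap and right of the plunger. Descending.

servo_tool:
  moves:
    - [[0,0,20,0,0,0,0],[0,0,20,0,0,0,0],[0,0,18,0,0,0,0],[0,0,18,0,0,0,0],[0,0,0,0,0,0,0]]

```text
time: 8.15
tool_pos: [0.6036, 0.094, 0.1976]
tool_rot: [-0.002, -0.088, 0.996, 0.0]
contact_force: [0.2, 0.1, -0.0]
gripper_width: -0.003
grasp_force: 0.0
```

Run:
```python
# waypoints: finger centre at radius r, offset d behind door's back face; tool turned with the door
import numpy as np
H=np.array([-.078,.085])*1000
p=np.array([-111,-67.5]);a=0
for th in np.arange(.2,1.56,.12).tolist()+[1.57]:
    r,d=(150-12*(th-.2)),13
    u=np.array([-np.sin(th),-np.cos(th)]);n=np.array([np.cos(th),-np.sin(th)])  # n: inward side (back face)
    q=H+r*u+d*n; dl=q-p
    tx=np.array([-np.cos(a),np.sin(a)]);ty=np.array([np.sin(a),np.cos(a)]) # tool turned cw by a
    t=min(th,1.2)
    print(round(th,2),q.round(),"x %.0f y %.0f turn %.1f"%(dl@tx,dl@ty,np.degrees(t-a))); p=q;a=t
```

```text
0.2 [-95. -65.] x -16 y 3 turn 11.5
0.32 [-112.  -60.] x 18 y 1 turn 6.9
0.44 [-129.  -54.] x 18 y 1 turn 6.9
0.56 [-144.  -45.] x 18 y 1 turn 6.9
0.68 [-159.  -35.] x 17 y 1 turn 6.9
0.8 [-171.  -24.] x 17 y 1 turn 6.9
0.92 [-183.  -11.] x 17 y 1 turn 6.9
1.04 [-192.    3.] x 17 y 1 turn 6.9
1.16 [-200.   18.] x 17 y 1 turn 6.9
1.28 [-206.   33.] x 16 y 1 turn 2.3
1.4 [-209.   49.] x 16 y 2 turn 0.0
1.52 [-211.   65.] x 16 y 4 turn 0.0
1.57 [-212.   72.] x 6 y 2 turn 0.0
```

servo_tool:
  moves:
    - [[0,3,0,0,0,9,0],[2,3,0,0,0,9,0],[9,0.5,0,0,0,3.5,0],[9,0.5,0,0,0,3.5,0],[9,0.5,0,0,0,3.5,0],[9,0.5,0,0,0,3.5,0],[9,0.5,0,0,0,3.5,0],[9,0.5,0,0,0,3.5,0],[9,0.5,0,0,0,3.5,0],[9,0.5,0,0,0,3.5,0],[9,0.5,0,0,0,3.5,0]]

```text
time: 9.52
tool_pos: [0.5302, 0.134, 0.2016]
tool_rot: [0.001, 0.338, 0.941, 0.0]
contact_force: [0.1, -0.6, -0.8]
gripper_width: 0.0
grasp_force: 0.2
```

```bash
cat > d.py <<'E'
from plant import manip
from h import *
s=manip.state();print(s["time"],loc(s["tool_pos"]),s["tool_pos"][2],rot(s["tool_rot"])[:2,0].round(3),s["contact_force"].round(1))
f=manip.grab_frame("top")
H=np.array([-.078,.085])
hsv=cv2.cvtColor(f["image"],cv2.COLOR_BGR2HSV)
for st,c in white(f["image"],180,165,275,290)[0]:
    if st[4]>15:
        l=loc(ray(f,c,.222))-H; print(st,c.round(),l.round(3),"angle~",np.arctan2(-l[0],-l[1]).round(3))
E
python3 d.py
```

```text
9.525 [-0.17648191 -0.01500077] 0.20159832793934163 [-0.772  0.636] [ 0.1 -0.6 -0.8]
[194 165   7   5  31] [197. 167.] [ 0.021 -0.015] angle~ -0.968
[180 275   4  15  39] [181. 282.] [-0.277  0.066] angle~ 1.803
```

servo_tool:
  moves:
    - [[9,0.5,0,0,0,3.5,0],[9,0.5,0,0,0,3.5,0],[9,0.5,0,0,0,3.5,0],[9,0.5,0,0,0,3.5,0],[9,0.5,0,0,0,3.5,0],[9,0.5,0,0,0,3.5,0],[6,0.5,0,0,0,0,0],[0,0,0,0,0,0,0]]

```text
time: 10.58
tool_pos: [0.4938, 0.1817, 0.2009]
tool_rot: [0.0, 0.502, 0.865, 0.0]
contact_force: [0.1, 0.1, 0.0]
gripper_width: 0.001
grasp_force: 0.0
```

```bash
python3 d.py
python3 - <<'E'
from plant import manip
from h import *
f=manip.grab_frame("scene");im=f["image"][100:250,240:440];cv2.imwrite("pics/s3.png",cv2.resize(im,None,fx=4,fy=4,interpolation=cv2.INTER_CUBIC))
E
```

```text
10.575 [-0.20394275  0.03831703] 0.20091033094210975 [-0.496  0.868] [0.1 0.1 0. ]
[194 165   7   6  34] [197. 167.] [ 0.021 -0.015] angle~ -0.956
[190 178   7   9  44] [193. 182.] [-0.018  0.002] angle~ 1.689
[240 182   5  13  47] [242. 188.] [-0.055 -0.125] angle~ 0.413
[211 229   7   8  32] [214. 232.] [-0.162 -0.036] angle~ 1.35
[180 280   3  10  24] [181. 285.] [-0.283  0.067] angle~ 1.802
```

View pics/s3.png

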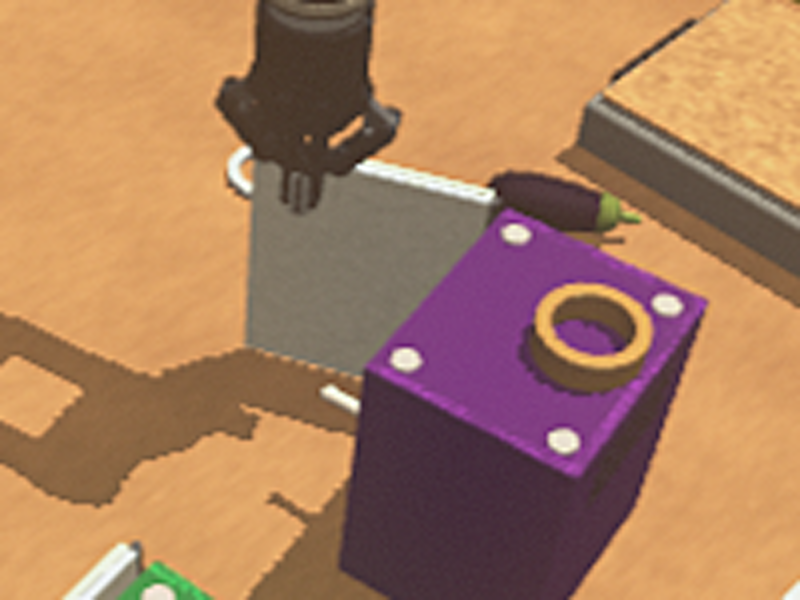

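The scene view shows the fingers (300,190) against the inside of the door, which stands at about 1.35 rad; nothing else has moved. I'll push slowly for the last 30 mm.

servo_tool:
  moves:
    - [[5,1,0,0,0,0,0],[5,1,0,0,0,0,0],[5,1.2,0,0,0,0,0],[5,1.2,0,0,0,0,0],[4,1,0,0,0,0,0],[3,1,0,0,0,0,0],[2,0.6,0,0,0,0,0],[0,0,0,0,0,0,0]]

```text
time: 11.68
tool_pos: [0.4853, 0.2102, 0.2005]
tool_rot: [0.0, 0.503, 0.864, 0.0]
contact_force: [0.4, -0.5, -0.8]
gripper_width: -0.001
grasp_force: 0.0
```

```bash
python3 d.py
```

```text
11.675 [-0.20726745  0.06790395] 0.2005247268251972 [-0.494  0.869] [ 0.4 -0.5 -0.8]
[194 165   7   6  35] [197. 167.] [ 0.02  -0.015] angle~ -0.949
[189 177   6  11  51] [191. 182.] [-0.018  0.005] angle~ 1.867
[240 182   5  13  46] [242. 188.] [-0.055 -0.125] angle~ 0.412
[198 232   6   9  41] [200. 236.] [-0.165  0.001] angle~ 1.575
```

Door is at about 1.54 rad. I'll back away from it, rise clear and check.

servo_tool:
  moves:
    - [[-15,0,0,0,0,0,0],[-20,0,0,0,0,0,0],[0,0,-40,0,0,0,0],[0,0,-40,0,0,0,0],[0,0,-30,0,0,0,0],[-40,-40,0,0,0,0,0],[-40,-40,0,0,0,0,0],[0,-50,0,0,0,0,0],[0,0,0,0,0,0,0],[0,0,0,0,0,0,0]]

```text
time: 12.98
tool_pos: [0.4296, 0.045, 0.3108]
tool_rot: [0.001, 0.503, 0.864, 0.0]
contact_force: [0.1, 0.1, 0.3]
gripper_width: -0.001
grasp_force: 0.0
```

```bash
python3 d.py
python3 - <<'E'
from plant import manip
from h import *
f=manip.grab_frame("top");cv2.imwrite("pics/t4.png",f["image"])
E
```

```text
12.975 [-0.29107889 -0.08493409] 0.31082232819399364 [-0.493  0.87 ] [0.1 0.1 0.3]
[194 165   7   6  34] [197. 167.] [ 0.021 -0.015] angle~ -0.954
[189 177  12  45 224] [194. 199.] [-0.065  0.004] angle~ 1.632
[240 182   5  13  45] [242. 188.] [-0.055 -0.125] angle~ 0.412
[197 228   7  13  59] [200. 234.] [-0.16   0.001] angle~ 1.577
[180 276   3  14  35] [181. 283.] [-0.278  0.066] angle~ 1.804
```

View pics/t4.png

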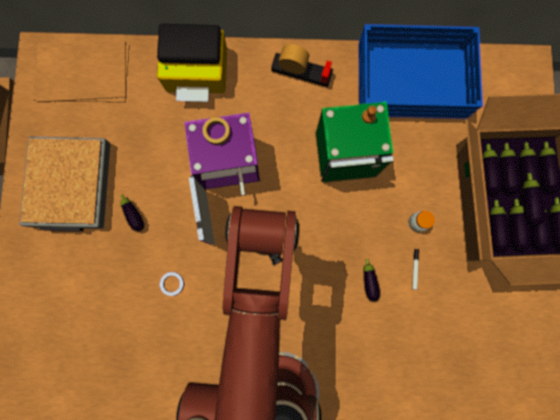

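The top view shows the purple door open at about a right angle (from (192,178) to (203,240)), green shut, everything else in place and the arm clear.

```bash
python3 -c "
from plant import manip
print(manip.job_done())"
```

```text
the job is handed in; nothing more can be done
None
```

The purple door was pressed at the disc, sprang ajar, and was then pushed from behind to about 88° (1.54 rad) and left there; in the last picture the green cupboard is shut and the loose things are in place, and the job was handed in at about 13 s.

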